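# Pack the soldering tray at the goldsmith's bench

## Task

Pack the soldering tray, each thing in its own insert: stand the white-lidded flux jar in the round well, slip the spool of grey iron wire over the brass post, and lay the black charcoal block in the broad recess and the soldering pick in the long narrow groove (either way round), all of them seated right down. Leave the black-lidded jar and the copper wire spool where they are. Keep the flux jar upright, and set the jar and the brittle charcoal down rather than dropping them.

Things in the scene. Friction and masses are not known exactly. Their poses are not given: they have to be found in the camera images.
- flux_jar_center (a point): THE FLUX JAR: round amber glass screw-lid jar with a WHITE lid, standing upright, 46 mm across, 66 mm high, about 110 g. The point is at its centre, 33 mm above its base; z is up along the jar.
- iron_spool_center (a point): THE IRON WIRE SPOOL: spool of silver-GREY binding wire with black flanges, grey also through the cut-outs on top, standing on one flange, axis vertical, 54 mm across, 36 mm high, with a 28 mm hole right through along the axis, about 160 g. The point is at its centre, 18 mm above its base, in the empty hole; z along its axis.
- charcoal_block_center (a point): THE CHARCOAL BLOCK: black soldering charcoal lying flat, 82 mm (x) by 45 mm (y) by 32 mm high, about 60 g. The point is at its centre, 16 mm above its underside.
- solder_pick_center (a point): THE SOLDERING PICK: lies flat; square wooden handle with rounded edges, 18 mm wide and 18 mm high, 76 mm long, then a brass ferrule and a thin steel point; 111 mm long overall along x (point towards +x), about 35 g. The point is midway along the whole length, still on the handle (the handle runs from x = -55 to x = +20 mm), 9 mm above its underside.
- polish_jar_center (a point): LOOK-ALIKE, STAYS: the same amber jar but with a BLACK lid (polishing paste), 46 mm across, 66 mm high, loose. The point is at its centre, 33 mm above its base.
- copper_spool_center (a point): LOOK-ALIKE, STAYS: the same spool but wound with COPPER-coloured wire, 54 mm across, 36 mm high, loose. The point is at its centre, 18 mm above its base.
- jar_insert: THE ROUND WELL: one of four fixed 138 x 76 mm beech inserts side by side (any order) in a fixed tray whose rim is 18 mm above the bench; 14 mm thick, with a round felt-lined well 62 mm across and 9 mm deep at its centre (floor 5 mm above the origin). Origin: centre of its underside, 5 mm above the bench; x along the 138 mm, y along the 76 mm, z up.
- spool_insert: THE SPOOL POST: one of four fixed 138 x 76 mm beech inserts side by side (any order) in a fixed tray whose rim is 18 mm above the bench; a plain plate 8 mm thick with an upright brass post at its centre, 10 mm across, 28 mm high above the plate; the spool rests on the plate, 8 mm above the origin. Origin: centre of its underside, 5 mm above the bench; x along the 138 mm, y along the 76 mm, z up.
- charcoal_insert: THE BROAD RECESS: one of four fixed 138 x 76 mm beech inserts side by side (any order) in a fixed tray whose rim is 18 mm above the bench; 14 mm thick, with a felt-lined recess 98 mm (x) by 61 mm (y), 9 mm deep, at its centre (floor 5 mm above the origin). Origin: centre of its underside, 5 mm above the bench; x along the 138 mm, y along the 76 mm, z up.
- pick_insert: THE NARROW GROOVE: one of four fixed 138 x 76 mm beech inserts side by side (any order) in a fixed tray whose rim is 18 mm above the bench; 14 mm thick, with a felt-lined groove 127 mm (x) by 38 mm (y), 5 mm deep, at its centre (floor 9 mm above the origin). Origin: centre of its underside, 5 mm above the bench; x along the 138 mm, y along the 76 mm, z up.
Mind the look-alikes: they are no part of the job. Several things look just like the part that bears solder_pick_center: the one meant starts farthest to the robot's left.

How it is judged:
At the end, for the whole second after the job is handed in: Jar in the well, grey spool over the post, charcoal in the broad recess, pick in the groove (lengthwise within 0.3 rad): each within 12 mm (pick 13) of centre along both axes, 4 mm of seated height, 0.1 rad of level, at rest, let go. Look-alikes upright within 30 mm of their starts (x of flux_jar_center in the frame of jar_insert between -0.012 and 0.012 m and y of flux_jar_center in the frame of jar_insert between -0.012 and 0.012 m and z of flux_jar_center in the frame of jar_insert between 0.034 and 0.042 m and angle between each of flux_jar_center, iron_spool_center, charcoal_block_center, solder_pick_center, polish_jar_center, copper_spool_center's own z axis and vertical below 0.1 rad and linear speed of each of flux_jar, iron_spool, charcoal_block, solder_pick below 0.02 m/s and angular speed of each of flux_jar, iron_spool, charcoal_block, solder_pick below 0.2 rad/s and x of iron_spool_center in the frame of spool_insert between -0.012 and 0.012 m and y of iron_spool_center in the frame of spool_insert between -0.012 and 0.012 m and z of iron_spool_center in the frame of spool_insert between 0.022 and 0.03 m and x of charcoal_block_center in the frame of charcoal_insert between -0.012 and 0.012 m and y of charcoal_block_center in the frame of charcoal_insert between -0.012 and 0.012 m and z of charcoal_block_center in the frame of charcoal_insert between 0.017 and 0.025 m and angle between the x axis of charcoal_block_center and the x axis of charcoal_insert, either way round below 0.3 rad and x of solder_pick_center in the frame of pick_insert between -0.013 and 0.013 m and y of solder_pick_center in the frame of pick_insert between -0.013 and 0.013 m and z of solder_pick_center in the frame of pick_insert between 0.014 and 0.022 m and angle between the x axis of solder_pick_center and the x axis of pick_insert, either way round below 0.3 rad and distance of each of polish_jar_center, copper_spool_center from where it was at the start of the episode below 0.03 m); the robot touches nothing.
It fails at once if the black-lidded jar or the copper spool is moved more than 30 mm or tipped (distance of any of polish_jar_center, copper_spool_center from where it was at the start of the episode above 0.03 m or angle between any of polish_jar_center, copper_spool_center's own z axis and vertical above 0.5 rad).
It fails at once if the flux jar is tipped more than about 45 degrees (angle between flux_jar_center's own z axis and vertical above 0.8 rad).
It fails at once if the glass flux jar or the brittle charcoal is dropped (free fall of more than about 3 cm, 0.75 m/s outside the fingers) ((linear speed of flux_jar above 0.75 m/s and contact force between flux_jar and the fingers below 0.05 N) or (linear speed of charcoal_block above 0.75 m/s and contact force between charcoal_block and the fingers below 0.05 N)).
It also fails if it takes over 109 s, if anything falls off the work surface, if the arm or the gripper's body presses on something with over 40 N, if the wrist force passes 120 N, or if a joint passes its speed limit or range.

## Robot

A 7-joint arm with a two-finger parallel gripper is mounted at the origin on the work surface. World frame = base frame: x ahead of the robot, y to its left, z up, the work surface at z = 0. Lengths are in m, angles in rad, forces in N, time in s.
With the tool pointing down it reaches from about 0.425 to 0.875 m from the base axis. Payload 4.7 kg.
Tool frame: the origin (TCP) lies at the very end of the fingers, on their centre line; the grasp point (between the pads) lies 19 mm behind it; z points along the fingers, y is the line along which they close (so a half turn about z gives the same grasp; the last joint's range is limited). The gripper opens to 87 mm and grips with 3 to 60 N. Pads are 19 mm wide; open, the fingers measure 117 mm over their backs; the gripper's body (75 mm by 190 mm) begins 51 mm behind the grasp point.
Start: joints at [1.321, 0.321, -0.07, 1.45, 0.023, 1.371, -0.057], TCP at [0.169, -0.628, 0.223] pointing down, gripper open.
Joint ranges: [-2.86, 2.86], [-0.3, 2.09], [-1.38, 1.24], [0.06, 2.45], [-1.56, 4.7], [0.09, 2.05], [-2.69, 2.69]. Speed limits (rad/s): [2.57, 2.57, 3.14, 3.14, 3.14, 3.14, 3.14].

## Interface

Orientations are given as a rotation vector (axis times angle).
In Python, from bench import ctrl, get_image, job gives the robot as it stands.
- The arm moves only by the shell command python3 -m crank 'ROWS' [FORCE]. ROWS is JSON, a list that holds one entry, the list of rows, each a list of 5 numbers: the shift along the tool's x, y, z in mm, then the turn about the tool's z in rad, then the closure, from -1 (fully open) to 1 (shut), so that 0 is half open. A call has 1 to 10 rows; each row shifts and turns the commanded pose from where the row before left it, along the tool's axes as they then stand; what a row does not reach is not made up. A row lasts 1/12 s, in which the tool goes at most 41.7 mm and 7.16 degrees, less where a joint would pass 70% of its speed; a pose out of reach is approached as far as the arm can. A call with a gripper value outside its range is refused whole. The fingers move at their own pace and stop on an object; FORCE is the grip in N (left out, the last holds). Time passes only in rows, so rows that do not move let the fingers close. It gives the time, the measured TCP pose, the force, the opening and the grip force at its end, in the units of the state.
- ctrl.get_state(): the state, without advancing time (a new reading comes with each control period).
- get_image(name): name is "scene" or "top" or "wrist"; returns a dict with "pixels" (420x560x3 uint8, red, green, blue), "fx", "fy", "cx", "cy" (pixels), "T" (4x4, takes a point from camera to world coordinates); the wrist camera has in their place "T_tool_cam" (4x4, takes a point from camera to tool coordinates, whose origin is the TCP and whose axes are the flange's). Camera axes: x right, y down, z forward; pixel columns grow to the right and rows downward; lengths in m; the calibration is good to about 2 mm. A picture is of the moment at which its call begins: read the wrist's pose just before it. There is no depth.
- job.close_job(): hands the job in; it is judged then, once.
The state is a dict: "time": time; "joint_positions": joint angles; "qd": joint speeds; "joint_torque": joint torques, N m; "position": TCP position; "tool_rot": TCP orientation; "ft_force": force on the tool from outside, world axes, zero at the start; "torque": the same for the moment, N m; "grip_width": opening from 0.0 (shut) to 1.0 (fully open); "grip_force": force on a finger pad.
Only numpy, scipy, OpenCV 4.12 (cv2) and the standard library are available. Lean on these libraries where they do the work, as an engineer would, in place of code of your own. Each camera call takes 0.05 s, during which the arm holds its last target. There are 200 camera calls.

## Working session

There is one attempt and no reset: what is moved stays moved. The work goes in short steps, Python scripts to look and compute and a shell command to move; the robot and the scene stay as the last step left them, time stands still between calls to the robot, and variables do not carry over. Pictures are saved under pics/ and viewed, at most 14 in all, crops included, and the job is handed in when it is done.

```bash
mkdir -p pics; ls; cat > h.py <<'E'
import numpy as np, cv2
from scipy.spatial.transform import Rotation as R
from bench import ctrl, get_image, job
def grab(name,fn=None):
    s=ctrl.get_state(); im=get_image(name)
    if name=="wrist":
        T=np.eye(4);T[:3,:3]=R.from_rotvec(s["tool_rot"]).as_matrix();T[:3,3]=s["position"]
        im["T"]=T@np.array(im["T_tool_cam"])
    im["T"]=np.array(im["T"])
    if fn: cv2.imwrite("pics/"+fn,cv2.cvtColor(im["pixels"],cv2.COLOR_RGB2BGR))
    return im
def ray(im,u,v,z):
    d=im["T"][:3,:3]@np.array([(u-im["cx"])/im["fx"],(v-im["cy"])/im["fy"],1]);o=im["T"][:3,3]
    return o+d*(z-o[2])/d[2]
def proj(im,p):
    q=np.linalg.inv(im["T"])@np.append(p,1); return im["fx"]*q[0]/q[2]+im["cx"],im["fy"]*q[1]/q[2]+im["cy"]
E
python3 - <<'E'
from h import *
a=grab("top","top0.png");b=grab("scene","scene0.png");c=grab("wrist")
s=ctrl.get_state();print(s)
print(a["T"],a["fx"],b["T"],b["fx"],c["T_tool_cam"],c["fx"])
print(R.from_rotvec(s["tool_rot"]).as_matrix())
E
```

```text
pics
{'time': 0.15, 'joint_positions': array([ 1.32110739,  0.32166922, -0.07008019,  1.45140333,  0.0225807 ,
        1.37079187, -0.05693621]), 'qd': array([ 0.00114775, -0.00225085,  0.00111209, -0.00317088,  0.00145002,
       -0.00061908, -0.00447713]), 'joint_torque': array([-6.00758121e-04, -4.91796649e+01, -4.04820582e-01, -3.12875032e+01,
       -6.39594882e-02,  4.05716139e-02,  1.07898061e-04]), 'position': array([ 0.1693306 , -0.62712046,  0.22169771]), 'tool_rot': array([-3.11286134e+00, -4.12935271e-01,  4.13409210e-04]), 'ft_force': array([-0.09905819, -0.69079704, -0.35711671]), 'torque': array([-0.02271631,  0.04645484,  0.00574705]), 'grip_force': 0.0, 'grip_width': 1.0034539458552105}
[[-0.02500699 -0.99198328  0.12387021  0.40486341]
 [-0.99961056  0.02634741  0.00919458 -0.02502785]
 [-0.01238453 -0.12359205 -0.99225583  1.18105871]
 [ 0.          0.          0.          1.        ]] 525.8767463098336 [[ 0.30165437  0.74303317 -0.59741639  1.30830064]
 [ 0.95338778 -0.2301479   0.19515044 -0.25540083]
 [ 0.00750912 -0.62843747 -0.77782386  1.07798804]
 [ 0.          0.          0.          1.        ]] 542.4117799716563 [[ 7.46056863e-04 -9.56754407e-01 -2.90895940e-01  8.04715461e-02]
 [ 9.99999363e-01  9.60259662e-04 -5.93601533e-04 -5.09745472e-04]
 [ 8.47266520e-04 -2.90895312e-01  9.56754514e-01 -1.62416479e-01]
 [ 0.00000000e+00  0.00000000e+00  0.00000000e+00  1.00000000e+00]] 297.59631980266283
[[ 9.65414132e-01  2.60720825e-01 -4.53257316e-04]
 [ 2.60721210e-01 -9.65413098e-01  1.41452972e-03]
 [-6.87831938e-05 -1.48378078e-03 -9.99998897e-01]]
```

View pics/top0.png

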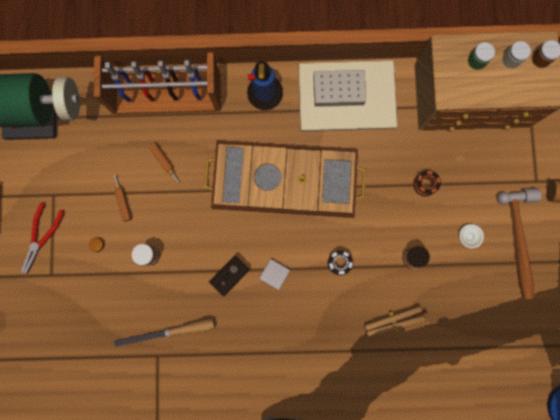

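View pics/scene0.png

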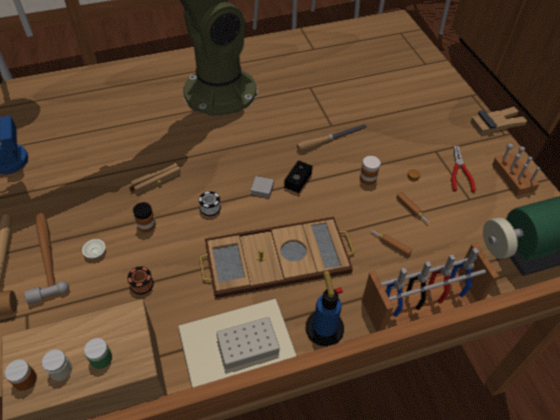

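The top view shows the tray at (285,178), with groove (233,174), well (267,177), post (302,178) and broad recess (337,181).

What could be confused, by pixel:
- **Flux jar:** white lid (143,255), against the black-lidded jar (418,257) and a white dish (471,236).
- **Spool:** grey (341,262), against copper (428,182).
- **Charcoal:** black block (230,275), against a grey block (275,273).
- **Pick:** (122,198) is farthest left (+y), against (164,162) and the file (165,333).

I choose 143,255; 341,262; 230,275; and 122,198.

```bash
python3 - <<'E'
from h import *
im=grab("top"); p=im["pixels"]; 
bgr=cv2.cvtColor(p,cv2.COLOR_RGB2BGR)
cr=[bgr[225:300,110:260],bgr[225:300,290:440],bgr[140:215,90:240],bgr[140:215,210:360]]
cr=[cv2.resize(c,(400,200),interpolation=cv2.INTER_CUBIC) for c in cr]
cv2.imwrite("pics/c1.png",np.vstack([np.hstack(cr[:2]),np.hstack(cr[2:])]))
hsv=cv2.cvtColor(p,cv2.COLOR_RGB2HSV)
def blob(roi,m,z,n):
    x0,y0,x1,y1=roi; mm=np.zeros(m.shape,np.uint8); mm[y0:y1,x0:x1]=m[y0:y1,x0:x1]*255
    cs,_=cv2.findContours(mm,cv2.RETR_EXTERNAL,cv2.CHAIN_APPROX_NONE)
    c=max(cs,key=cv2.contourArea).reshape(-1,2)
    w=np.array([ray(im,u,v,z)[:2] for u,v in c])*1000
    r=cv2.minAreaRect(w.astype(np.float32)); e=cv2.boxPoints(r); d1=e[1]-e[0];d2=e[2]-e[1]
    d=d1 if np.hypot(*d1)>np.hypot(*d2) else d2
    print(n,np.round(r[0],1),np.round(sorted(r[1]),1),"ang",round(np.degrees(np.arctan2(d[1],d[0])),1),c.min(0),c.max(0))
H,S,V=[hsv[...,i].astype(int) for i in range(3)]
blob((128,240,160,272),(S<70)&(V>120),.066,"jar")
blob((322,243,360,282),(S<90),.036,"spool")
blob((205,250,253,300),(V<60),.032,"char")
blob((105,170,140,226),((S>150)&(V>105)&(H<13)),.009,"pick")
blob((405,240,432,275),(V<50),.066,"bjar")
blob((215,140,245,210),(S<80)&(V>60),.013,"groove")
blob((250,155,285,200),(S<80)&(V>60),.013,"well")
blob((318,145,355,210),(S<80)&(V>60),.013,"recess")
blob((290,165,315,190),(S>190)&(V>100),.041,"post")
for n,(u,v),z in [("copper",(428,183),.036)]: print(n,ray(im,u,v,z))
for u,v in [(122,210),(117,178),(302,178)]: print(p[v,u],hsv[v,u],ray(im,u,v,.01))
E
```

```text
jar [469.1 286.3] [42.4 43.1] ang 88.5 [132 244] [152 264]
spool [ 441.4 -135.9] [49.7 52. ] ang 88.5 [328 251] [352 274]
char [420.6 105.7] [43.2 79.6] ang -46.4 [210 257] [248 294]
pick [584.1 348.1] [15.4 73.7] ang 16.4 [116 189] [128 220]
bjar [ 449.9 -297.7] [37.9 42.1] ang 88.5 [408 247] [428 265]
groove [646.7  96.8] [ 36.9 126.1] ang -5.0 [223 147] [242 202]
well [638.8  19.2] [57.8 58.4] ang 43.0 [254 164] [280 189]
recess [ 625.2 -136.6] [59.4 95.6] ang -5.3 [322 160] [350 202]Traceback (most recent call last):
  File "<stdin>", line 25, in <module>
  File "<stdin>", line 11, in blob
ValueError: max() iterable argument is empty
```

View pics/c1.png

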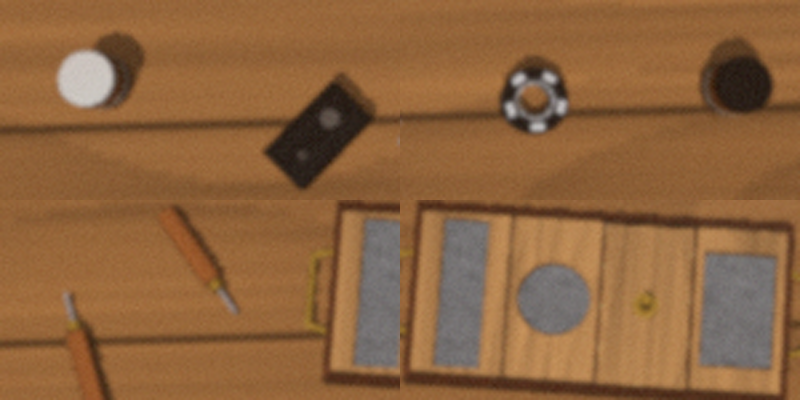

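The crop confirms the choices: white lid, black block, grey-wound spool, and the left pick with its point towards +x. Next is a helper that converts a target into tool-axis shifts.

```bash
cat > plan.py <<'E'
import sys; from h import *
# args: repeated x,y,z,psi(deg) in mm: prints turn, then shift in tool axes after the turn
s=ctrl.get_state(); M=R.from_rotvec(s["tool_rot"]).as_matrix(); p=s["position"]*1000; psi=np.degrees(np.arctan2(M[1,0],M[0,0]))
print("at",p.round(1),"psi",round(psi,1),"t",round(s["time"],2))
for a in sys.argv[1:]:
    x,y,z,q=map(float,a.split(",")); t=(psi-q+180)%360-180
    c,n=np.cos(np.radians(q)),np.sin(np.radians(q)); dx,dy=x-p[0],y-p[1]
    print(a,"turn",round(np.radians(t),3),"shift",np.round([c*dx+n*dy,n*dx-c*dy,p[2]-z],1)); p=np.array([x,y,z]);psi=q
E
python3 - <<'E'
from h import *
im=grab("top")
print("post",ray(im,302.3,178.2,.041),"copper",ray(im,428,182.5,.036))
# check against scene view: project estimates
b=grab("scene")
for n,P in dict(jar=(.469,.286,.066),spool=(.441,-.136,.036),char=(.4206,.1057,.032),pick=(.584,.348,.018),well=(.639,.019,.01),post=(.632,-.059,.041)).items(): print(n,np.round(proj(b,P)))
E
python3 plan.py 441,-136,120,85 441,-136,10,85 441,-136,150,85 632,-59,150,85
```

```text
post [ 0.62827775 -0.05959716  0.041     ] copper [ 0.61202706 -0.33628449  0.036     ]
jar [371. 162.]
spool [210. 199.]
char [298. 173.]
pick [410. 201.]
well [294. 252.]
post [261. 251.]
at [ 169.4 -627.4  222.2] psi 15.1 t 0.3
441,-136,120,85 turn -1.22 shift [513.2 227.7 102.2]
441,-136,10,85 turn 0.0 shift [  0.   0. 110.]
441,-136,150,85 turn 0.0 shift [   0.    0. -140.]
632,-59,150,85 turn 0.0 shift [ 93.4 183.6   0. ]
```

```bash
python3 -m crank '[[[0,0,0,-0.122,-1],[0,0,0,-0.122,-1],[0,0,0,-0.122,-1],[0,0,0,-0.122,-1],[0,0,0,-0.122,-1],[0,0,0,-0.122,-1],[0,0,0,-0.122,-1],[0,0,0,-0.122,-1],[0,0,0,-0.122,-1],[0,0,0,-0.122,-1]]]' 20
python3 -m crank '[[[32,14.2,4,0,-1],[32,14.2,4,0,-1],[32,14.2,4,0,-1],[32,14.2,4,0,-1],[32,14.2,4,0,-1],[32,14.2,4,0,-1],[32,14.2,4,0,-1],[32,14.2,4,0,-1]]]'
python3 -m crank '[[[32,14.2,4,0,-1],[32,14.2,4,0,-1],[32,14.2,4,0,-1],[32,14.2,4,0,-1],[32,14.2,4,0,-1],[32,14.2,4,0,-1],[32,14.2,4,0,-1],[32,14.2,4,0,-1],[0,0,0,0,-1],[0,0,0,0,-1]]]'
python3 plan.py 441,-136,120,85
python3 -c "
from h import *
im=grab('wrist','w1.png');print(proj(im,(.441,-.136,.036)))"
```

```text
time: 1.13
position: [0.1694, -0.6275, 0.2225]
tool_rot: [-2.309, -2.13, -0.0]
ft_force: [0.2, -0.7, 0.1]
grip_width: 0.997
grip_force: 0.0
time: 1.8
position: [0.3054, -0.3808, 0.1905]
tool_rot: [2.316, 2.122, -0.001]
ft_force: [0.7, -0.6, -0.7]
grip_width: 1.001
grip_force: 0.0
time: 2.63
position: [0.4409, -0.1352, 0.1586]
tool_rot: [2.311, 2.128, -0.0]
ft_force: [0.2, -0.4, -0.6]
grip_width: 0.995
grip_force: 0.0
at [ 440.9 -135.2  158.6] psi 85.3 t 2.63
441,-136,120,85 turn 0.005 shift [-0.8  0.1 38.6]
(np.float64(279.97502390540274), np.float64(208.6320918129999))
```

View pics/w1.png

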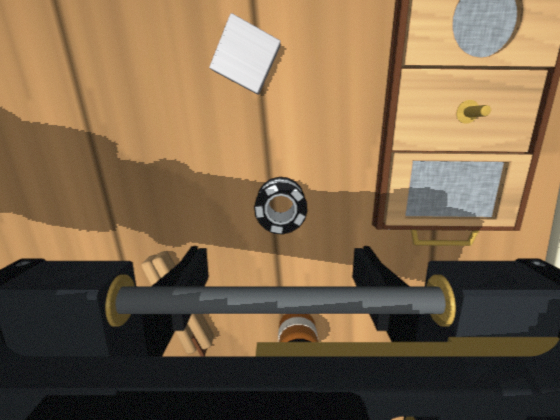

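The spool is at (281,206), against a prediction of (280,209), so I can descend.

```bash
python3 -m crank '[[[0,0,25,0,-1],[0,0,25,0,-1],[0,0,25,0,-1],[0,0,25,0,-1],[0,0,20,0,-1],[0,0,15,0,-1],[0,0,13,0,-1],[0,0,0,0,1],[0,0,0,0,1],[0,0,0,0,1]]]' 25
python3 -m crank '[[[0,0,0,0,1],[0,0,0,0,1],[0,0,0,0,1],[0,0,-20,0,1],[0,0,-30,0,1],[0,0,-30,0,1],[0,0,-30,0,1],[0,0,-30,0,1],[0,0,0,0,1],[0,0,0,0,1]]]'
python3 plan.py 631,-59,150,85 631,-59,60,85
python3 -c "
from h import *
im=grab('wrist','w2.png');print(ray(im,488,111,.041))"
```

```text
time: 3.52
position: [0.4406, -0.1384, 0.0113]
tool_rot: [2.317, 2.12, 0.0]
ft_force: [0.2, -0.5, -0.4]
grip_width: 0.855
grip_force: 0.0
time: 4.35
position: [0.4414, -0.1377, 0.1522]
tool_rot: [2.313, 2.12, 0.001]
ft_force: [-1.1, -0.1, -2.3]
grip_width: 0.611
grip_force: 25.0
at [ 441.4 -137.7  152.2] psi 85.0 t 4.35
631,-59,150,85 turn 0.0 shift [ 95.  182.1   2.2]
631,-59,60,85 turn 0.0 shift [ 0.  0. 90.]
[ 0.63019963 -0.06318649  0.041     ]
```

View pics/w2.png

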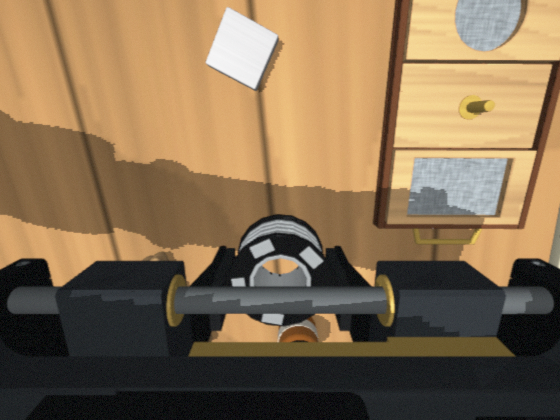

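```bash
python3 -m crank '[[[15.6,30.2,0,0,1],[15.6,30.2,0,0,1],[15.6,30.2,0,0,1],[15.6,30.2,0,0,1],[15.6,30.2,0,0,1],[15.6,30.2,0,0,1],[0,0,30,0,1],[0,0,30,0,1],[0,0,0,0,1],[0,0,0,0,1]]]'
python3 plan.py 630,-60,24,85
python3 -c "
from h import *
im=grab('wrist','w3.png')"
```

```text
time: 5.23
position: [0.6261, -0.0595, 0.087]
tool_rot: [-2.311, -2.119, 0.007]
ft_force: [0.3, -0.7, -0.9]
grip_width: 0.615
grip_force: 25.0
at [626.1 -59.5  87. ] psi 85.1 t 5.23
630,-60,24,85 turn 0.001 shift [-0.2  3.9 63. ]
```

View pics/w3.png

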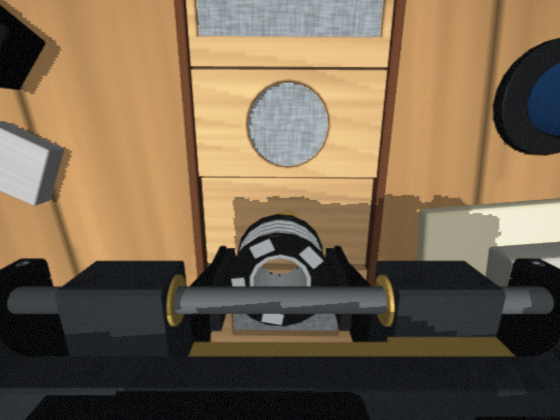

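```bash
python3 -c "
from h import *
im=grab('wrist');p=im['pixels'];h=cv2.cvtColor(p,cv2.COLOR_RGB2HSV)
m=np.zeros(p.shape[:2],np.uint8);m[72:175,235:345]=((h[72:175,235:345,1]<60)*255)
m=cv2.morphologyEx(m,cv2.MORPH_OPEN,np.ones((5,5)))
c=max(cv2.findContours(m,0,1)[0],key=cv2.contourArea).reshape(-1,2)
w=np.array([ray(im,u,v,.016)[:2] for u,v in c])*1000
(cc,r)=cv2.minEnclosingCircle(w.astype(np.float32));print(cc,r, 'post',cc[0]-7.0,cc[1]-77.7)
"; python3 plan.py 630,-60,24,85
```

```text
(638.2258911132812, 19.051342010498047) 30.086652755737305 post 631.2258911132812 -58.648657989501956
at [629.1 -59.8  91.1] psi 85.0 t 5.33
630,-60,24,85 turn 0.0 shift [-0.2  0.9 67.1]
```

```bash
python3 -m crank '[[[1,1.2,20,0,1],[0,0,15,0,1],[0,0,10,0,1],[0,0,8,0,1],[0,0,5,0,1],[0,0,4,0,1],[0,0,4,0,1],[0,0,0,0,1],[0,0,0,0,1]]]'
python3 plan.py
```

```text
time: 6.08
position: [0.6305, -0.0588, 0.0249]
tool_rot: [2.316, 2.122, 0.001]
ft_force: [-0.1, 0.3, -1.1]
grip_width: 0.614
grip_force: 25.0
at [630.5 -58.8  24.9] psi 85.0 t 6.08
```

```bash
python3 -m crank '[[[0,0,1.5,0,1],[0,0,0,0,1],[0,0,0,0,-1],[0,0,0,0,-1],[0,0,0,0,-1],[0,0,0,0,-1],[0,0,-20,0,-1],[0,0,-35,0,-1],[0,0,-35,0,-1],[0,0,-35,0,-1]]]'
python3 plan.py 450,76,150,133.6 420.6,105.7,22,133.6
```

```text
time: 6.92
position: [0.6298, -0.0586, 0.149]
tool_rot: [-2.315, -2.122, 0.001]
ft_force: [1.1, -0.3, -0.6]
grip_width: 0.992
grip_force: 0.0
at [629.8 -58.6 149. ] psi 85.0 t 6.92
450,76,150,133.6 turn -0.848 shift [221.5 -37.3  -1. ]
420.6,105.7,22,133.6 turn 0.0 shift [ 41.8  -0.8 128. ]
```

```bash
python3 -m crank '[[[0,0,0,-0.121,-1],[0,0,0,-0.121,-1],[0,0,0,-0.121,-1],[0,0,0,-0.121,-1],[0,0,0,-0.121,-1],[0,0,0,-0.121,-1],[0,0,0,-0.122,-1]]]'
python3 -m crank '[[[31.6,-5.3,0,0,-1],[31.6,-5.3,0,0,-1],[31.6,-5.3,0,0,-1],[31.6,-5.3,0,0,-1],[31.6,-5.3,0,0,-1],[31.6,-5.3,0,0,-1],[31.6,-5.3,0,0,-1],[0,0,0,0,-1],[0,0,0,0,-1]]]'
python3 -c "
from h import *
im=grab('wrist','w4.png');a=grab('top','t4.png')
for dx,dy in ((41,22.5),(-41,22.5),(-41,-22.5),(41,-22.5)):
  c,s=np.cos(np.radians(133.6)),np.sin(np.radians(133.6));print(np.round(proj(im,(.4206+(c*dx-s*dy)/1e3,.1057+(s*dx+c*dy)/1e3,.032))))"
```

```text
time: 7.5
position: [0.6302, -0.0588, 0.1479]
tool_rot: [1.229, 2.891, -0.0]
ft_force: [0.0, 1.4, -0.3]
grip_width: 1.0
grip_force: 0.0
time: 8.25
position: [0.4501, 0.076, 0.1483]
tool_rot: [1.233, 2.886, -0.006]
ft_force: [-0.4, -0.3, 0.3]
grip_width: 0.999
grip_force: 0.0
[253. 120.]
[255. 208.]
[302. 208.]
[304. 120.]
```

View pics/w4.png

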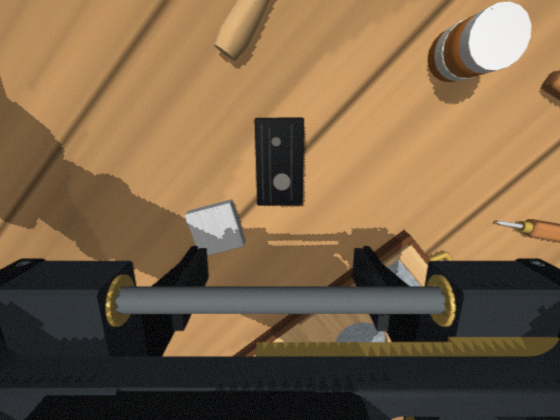

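The block spans (254,118) to (304,206), which matches the prediction to 1–2 px. I'm grasping it.

```bash
python3 -m crank '[[[22,-0.8,10,0,-1],[21,0,17,0,-1],[0,0,25,0,-1],[0,0,25,0,-1],[0,0,22,0,-1],[0,0,18,0,-1],[0,0,12,0,-1],[0,0,7,0,-1],[0,0,0,0,-1]]]'
python3 plan.py
```

```text
time: 9.1
position: [0.4198, 0.1065, 0.0104]
tool_rot: [-1.237, -2.883, -0.001]
ft_force: [0.2, -0.7, 0.4]
grip_width: 0.998
grip_force: 0.0
at [419.8 106.5  10.4] psi 133.6 t 9.1
```

```bash
python3 -m crank '[[[0,0,-1.3,0,1],[0,0,0,0,1],[0,0,0,0,1],[0,0,0,0,1],[0,0,0,0,1],[0,0,0,0,1],[0,0,0,0,1]]]' 25
python3 plan.py
python3 -m crank '[[[0,0,-10,0,1],[0,0,-25,0,1],[0,0,-30,0,1],[0,0,-30,0,1],[0,0,-25,0,1],[0,0,-10,0,1],[0,0,0,0,1]]]'
python3 plan.py 624.7,-136.5,140,174.9 624.7,-136.5,24,174.9
```

```text
time: 9.68
position: [0.4207, 0.1061, 0.0135]
tool_rot: [1.238, 2.887, -0.001]
ft_force: [0.6, 0.1, -0.1]
grip_width: 0.561
grip_force: 0.0
at [420.7 106.1  13.5] psi 133.6 t 9.68
time: 10.27
position: [0.4226, 0.1061, 0.1457]
tool_rot: [1.236, 2.881, -0.001]
ft_force: [0.1, 0.4, -1.1]
grip_width: 0.512
grip_force: 25.0
at [422.6 106.1 145.7] psi 133.6 t 10.27
624.7,-136.5,140,174.9 turn -0.722 shift [-222.8 -223.7    5.7]
624.7,-136.5,24,174.9 turn 0.0 shift [  0.   0. 116.]
```

```bash
python3 -m crank '[[[0,0,0,-0.12,1],[0,0,0,-0.12,1],[0,0,0,-0.12,1],[0,0,0,-0.12,1],[0,0,0,-0.12,1],[0,0,0,-0.12,1]]]'
python3 -m crank '[[[-24.8,-24.8,0,0,1],[-24.8,-24.8,0,0,1],[-24.8,-24.8,0,0,1],[-24.8,-24.8,0,0,1],[-24.8,-24.8,0,0,1],[-24.8,-24.8,0,0,1],[-24.8,-24.8,0,0,1],[-24.8,-24.8,0,0,1],[-24.4,-25.3,0,0,1],[0,0,0,0,1]]]'
python3 -c "
from h import *
im=grab('wrist','w5.png');a=grab('scene','s5.png');A=cv2.imread('pics/s5.png')[130:310,150:390];B=cv2.imread('pics/w5.png')[:,:]
cv2.imwrite('pics/m5.png',np.hstack([cv2.resize(A,(440,330)),cv2.resize(B,(360,330))]))"
python3 plan.py 624.7,-136.5,24,174.9
```

```text
time: 10.77
position: [0.4195, 0.1064, 0.1419]
tool_rot: [-0.131, -3.136, -0.0]
ft_force: [0.2, -1.2, -0.9]
grip_width: 0.514
grip_force: 25.0
time: 11.6
position: [0.6244, -0.1442, 0.1395]
tool_rot: [-0.154, -3.137, 0.001]
ft_force: [-1.5, -1.4, -1.3]
grip_width: 0.517
grip_force: 25.0
at [ 621.9 -137.2  140.4] psi 174.7 t 11.7
624.7,-136.5,24,174.9 turn -0.003 shift [ -2.7   0.9 116.4]
```

View pics/m5.png

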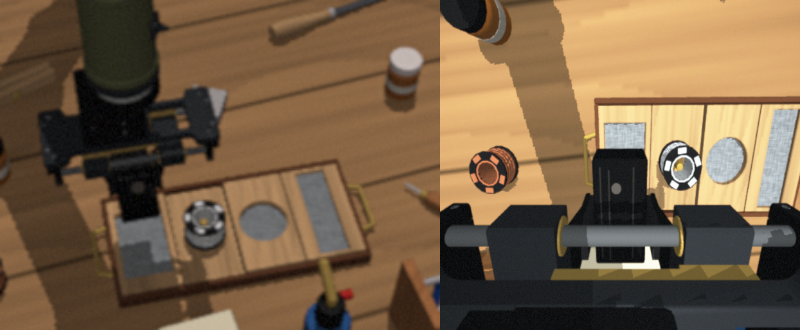

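The spool is over its post at (205,222) in the left half, and the block is held level. I'll lower it while watching the force.

```bash
python3 -m crank '[[[-1,0,25,0,1],[0,0,25,0,1],[0,0,25,0,1],[0,0,12,0,1],[0,0,8,0,1],[0,0,6,0,1],[0,0,0,0,1],[0,0,0,0,1]]]'
python3 plan.py 624.7,-136.5,24,174.9; python3 -m crank '[[[0,0,3,0,1],[0,0,3,0,1],[0,0,0,0,1],[0,0,0,0,1]]]'
python3 -m crank '[[[0,0,3,0,1],[0,0,0,0,1],[0,0,0,0,1]]]'
```

```text
time: 12.37
position: [0.624, -0.1362, 0.0432]
tool_rot: [0.14, 3.137, -0.0]
ft_force: [-0.1, 0.2, 0.5]
grip_width: 0.514
grip_force: 25.0
at [ 624.  -136.2   43.2] psi 174.9 t 12.37
624.7,-136.5,24,174.9 turn -0.0 shift [-0.8 -0.2 19.2]
time: 12.7
position: [0.6235, -0.1367, 0.0365]
tool_rot: [0.141, 3.138, -0.0]
ft_force: [0.8, -0.1, 0.1]
grip_width: 0.512
grip_force: 25.0
time: 12.95
position: [0.6232, -0.1366, 0.0331]
tool_rot: [-0.141, -3.138, 0.0]
ft_force: [0.1, -0.0, -0.3]
grip_width: 0.512
grip_force: 25.0
```

```bash
python3 -m crank '[[[0,0,3,0,1],[0,0,0,0,1],[0,0,0,0,1]]]' | grep -E 'pos|ft'
python3 -m crank '[[[0,0,2.5,0,1],[0,0,0,0,1],[0,0,0,0,1]]]'| grep -E 'pos|ft'
python3 -m crank '[[[0,0,1.5,0,1],[0,0,0,0,1],[0,0,0,0,1]]]'| grep -E 'pos|ft'
```

```text
position: [0.6232, -0.1365, 0.0301]
ft_force: [0.2, 0.1, -0.9]
position: [0.6232, -0.1365, 0.0276]
ft_force: [1.0, -0.3, -0.7]
position: [0.6236, -0.1365, 0.0265]
ft_force: [0.2, -0.7, 0.1]
```

```bash
python3 -m crank '[[[0,0,1.5,0,1],[0,0,0,0,1],[0,0,0,0,1]]]' | grep -E 'pos|ft'
python3 -m crank '[[[0,0,1.5,0,1],[0,0,0,0,1],[0,0,0,0,1]]]'| grep -E 'pos|ft'
python3 -c "
from h import *
a=grab('scene','s6.png');A=cv2.imread('pics/s6.png')[170:310,170:370]
cv2.imwrite('pics/m6.png',cv2.resize(A,(800,560),interpolation=2))"
```

```text
position: [0.6237, -0.1365, 0.0264]
ft_force: [-3.3, 0.4, 8.4]
position: [0.6239, -0.1363, 0.0261]
ft_force: [-5.5, 0.6, 14.8]
```

View pics/m6.png

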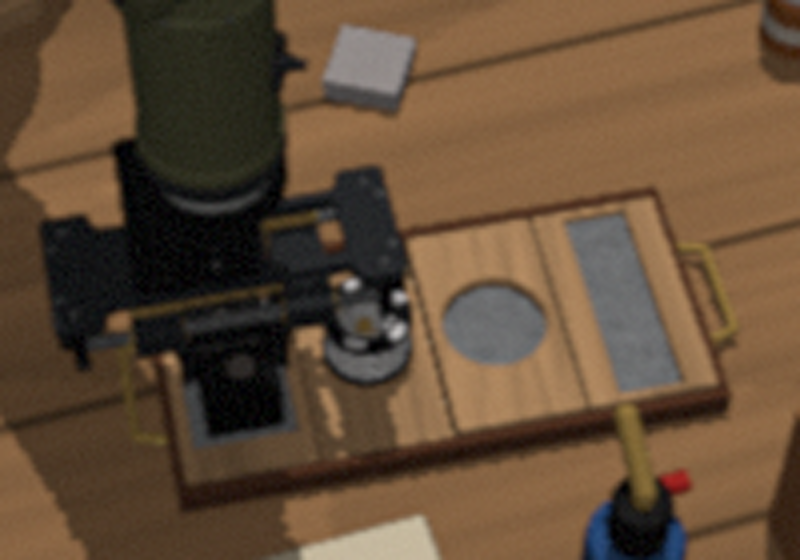

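Contact came at TCP 26 mm with the block inside the recess, and felt is visible all round it. I'm easing off and releasing with a small opening, because the spool is close.

```bash
python3 -m crank '[[[0,0,-2.5,0,1],[0,0,0,0,0.6],[0,0,0,0,-0.25],[0,0,0,0,-0.25],[0,0,0,0,-0.25],[0,0,-8,0,-0.25],[0,0,-20,0,-0.25],[0,0,-35,0,-0.25],[0,0,-35,0,-1],[0,0,-20,0,-1]]]'
python3 plan.py 580,320,150,196.4 
python3 -c "
from h import *
im=grab('wrist','w7.png')"
```

```text
time: 15.08
position: [0.625, -0.1361, 0.1482]
tool_rot: [0.14, 3.134, -0.001]
ft_force: [1.8, -0.2, -0.1]
grip_width: 0.705
grip_force: 0.0
at [ 625.  -136.1  148.2] psi 174.9 t 15.08
580,320,150,196.4 turn -0.376 shift [-85.6 450.2  -1.8]
```

View pics/w7.png

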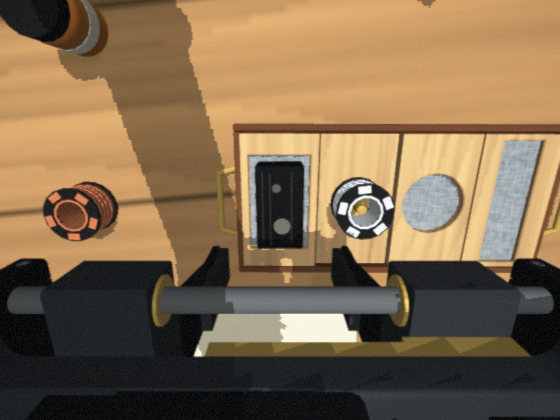

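The charcoal sits centred in its recess (280,203), with a felt border all round. The pick is next.

```bash
python3 plan.py 624,360,140,196.4
python3 -m crank '[[[0,0,0,-0.125,-1],[0,0,0,-0.125,-1],[0,0,0,-0.126,-1]]]' >/dev/null
python3 plan.py 624,360,140,196.4
```

```text
at [ 626.9 -136.2  151.6] psi 174.9 t 15.13
624,360,140,196.4 turn -0.376 shift [-137.3  476.9   11.6]
at [ 623.5 -136.6  144.5] psi -163.3 t 15.38
624,360,140,196.4 turn 0.005 shift [-140.7  476.2    4.5]
```

```bash
python3 -m crank '[[[-8.8,29.8,0,0,-1],[-8.8,29.8,0,0,-1],[-8.8,29.8,0,0,-1],[-8.8,29.8,0,0,-1],[-8.8,29.8,0,0,-1],[-8.8,29.8,0,0,-1],[-8.8,29.8,0,0,-1],[-8.8,29.8,0,0,-1]]]' >/dev/null
python3 -m crank '[[[-8.8,29.8,0,0,-1],[-8.8,29.8,0,0,-1],[-8.8,29.8,0,0,-1],[-8.8,29.8,0,0,-1],[-8.8,29.8,0,0,-1],[-8.8,29.8,0,0,-1],[-8.8,29.8,0,0,-1],[-8.8,29.8,0,0,-1],[0,0,0,0,-1],[0,0,0,0,-1]]]'
python3 plan.py 584,348,14,196.4
python3 -c "
from h import *
im=grab('wrist','w8.png');p=im['pixels'];h=cv2.cvtColor(p,cv2.COLOR_RGB2HSV)
print(np.round(proj(im,(.584,.348,.018))))
for d in(-37.5,37.5):
  c,s=np.cos(np.radians(16.4)),np.sin(np.radians(16.4));print(np.round(proj(im,(.584+d*c/1e3,.348+d*s/1e3,.018))))"
```

```text
time: 16.88
position: [0.6224, 0.3639, 0.1437]
tool_rot: [0.454, -3.108, -0.002]
ft_force: [-0.8, -0.4, 0.5]
grip_width: 1.002
grip_force: 0.0
at [622.4 363.9 143.7] psi -163.4 t 16.88
584,348,14,196.4 turn 0.004 shift [ 41.4  -4.4 129.7]
[275. 165.]
[275. 124.]
[275. 202.]
```

View pics/w8.png

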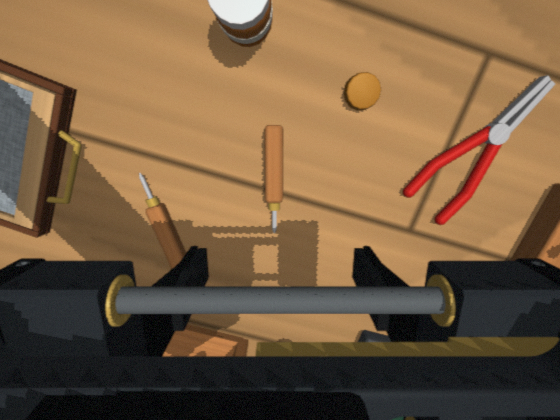

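The handle runs (274,125) to (274,203), as predicted, with its point towards +x. I'm grasping mid-handle.

```bash
python3 -m crank '[[[21,-3,5,0,-0.2],[20,-1.4,20,0,-0.2],[0,0,25,0,-0.2],[0,0,25,0,-0.2],[0,0,25,0,-0.2],[0,0,18,0,-0.2],[0,0,10,0,-0.2],[0,0,4,0,-0.2],[0,0,0,0,-0.2],[0,0,0,0,-0.2]]]'
python3 plan.py 584,348,8,196.4
```

```text
time: 17.77
position: [0.5872, 0.3448, 0.0129]
tool_rot: [-0.445, 3.109, 0.001]
ft_force: [0.5, -0.0, 0.3]
grip_width: 0.604
grip_force: 0.0
at [587.2 344.8  12.9] psi -163.7 t 17.77
584,348,8,196.4 turn -0.002 shift [2.1 4.  4.9]
```

```bash
python3 -m crank '[[[1,3,5,0,-0.2],[0,0,0,0,0.2],[0,0,0,0,1],[0,0,0,0,1],[0,0,0,0,1],[0,0,0,0,1],[0,0,0,0,1],[0,0,0,0,1],[0,0,0,0,1]]]' 15
python3 plan.py
```

```text
time: 18.52
position: [0.5845, 0.3474, 0.0069]
tool_rot: [-0.446, 3.11, -0.0]
ft_force: [-0.0, -0.8, 0.2]
grip_width: 0.2
grip_force: 15.0
at [584.5 347.4   6.9] psi -163.7 t 18.52
```

```bash
python3 -m crank '[[[0,0,-10,0.093,1],[0,0,-25,0.093,1],[0,0,-30,0.093,1],[0,0,-30,0.093,1],[0,0,-20,0,1],[0,0,0,0,1],[0,0,0,0,1]]]'
python3 plan.py 628.6,98.4,120,174.9 628.6,98.4,24,174.9
```

```text
time: 19.1
position: [0.585, 0.3481, 0.1232]
tool_rot: [0.136, 3.136, 0.002]
ft_force: [-0.7, 0.5, -0.6]
grip_width: 0.203
grip_force: 15.0
at [585.  348.1 123.2] psi 175.0 t 19.1
628.6,98.4,120,174.9 turn 0.003 shift [ -65.6 -244.8    3.2]
628.6,98.4,24,174.9 turn 0.0 shift [ 0.  0. 96.]
```

```bash
python3 -m crank '[[[-8.2,-30.6,0,0,1],[-8.2,-30.6,0,0,1],[-8.2,-30.6,0,0,1],[-8.2,-30.6,0,0,1],[-8.2,-30.6,0,0,1],[-8.2,-30.6,0,0,1],[-8.2,-30.6,0,0,1],[-8.2,-30.6,0,0,1],[0,0,0,0,1],[0,0,0,0,1]]]' >/dev/null
python3 -m crank '[[[0,0,25,0,1],[0,0,25,0,1],[0,0,20,0,1],[0,0,8,0,1],[0,0,0,0,1],[0,0,0,0,1]]]'
python3 plan.py 628.6,98.4,22,174.9
```

```text
time: 20.43
position: [0.6281, 0.0992, 0.0437]
tool_rot: [-0.134, -3.138, -0.001]
ft_force: [0.1, -0.1, 0.1]
grip_width: 0.202
grip_force: 15.0
at [628.1  99.2  43.7] psi 175.1 t 20.43
628.6,98.4,22,174.9 turn 0.004 shift [-0.5 -0.7 21.7]
```

```bash
python3 -m crank '[[[-0.5,-0.7,8,0,1],[0,0,8,0,1],[0,0,3,0,1],[0,0,0,0,1],[0,0,0,0,1]]]' | grep -E 'pos|ft'
python3 -m crank '[[[0,0,1.5,0,1],[0,0,0,0,1],[0,0,0,0,1]]]'| grep -E 'pos|ft'
python3 -m crank '[[[0,0,1,0,1],[0,0,0,0,1],[0,0,0,0,1]]]'| grep -E 'pos|ft'
```

```text
position: [0.629, 0.0971, 0.0248]
ft_force: [-0.0, 0.6, 0.0]
position: [0.6292, 0.0971, 0.0235]
ft_force: [-0.6, -0.3, -0.6]
position: [0.629, 0.0971, 0.0223]
ft_force: [-0.1, 0.5, -0.8]
```

```bash
python3 -m crank '[[[0,0,1,0,1],[0,0,0,0,1],[0,0,0,0,1]]]' | grep -E 'pos|ft'
python3 -m crank '[[[0,0,0,0,0.4],[0,0,0,0,0.2],[0,0,0,0,0.2],[0,0,0,0,0.2],[0,0,-5,0,0.2],[0,0,-25,0,0.2],[0,0,-35,0,0.2],[0,0,-35,0,-1],[0,0,-25,0,-1],[0,0,0,0,-1]]]'
python3 plan.py 450,286,150,85
python3 -c "
from h import *
im=grab('wrist','w9.png')"
```

```text
position: [0.6289, 0.0972, 0.0212]
ft_force: [-0.2, -0.6, -0.3]
time: 22.43
position: [0.6324, 0.0987, 0.1532]
tool_rot: [0.136, 3.129, 0.003]
ft_force: [-0.3, 0.1, -0.2]
grip_width: 0.546
grip_force: 0.0
at [632.4  98.7 153.2] psi 175.0 t 22.43
450,286,150,85 turn 1.571 shift [ 170.7 -198.     3.2]
```

View pics/w9.png

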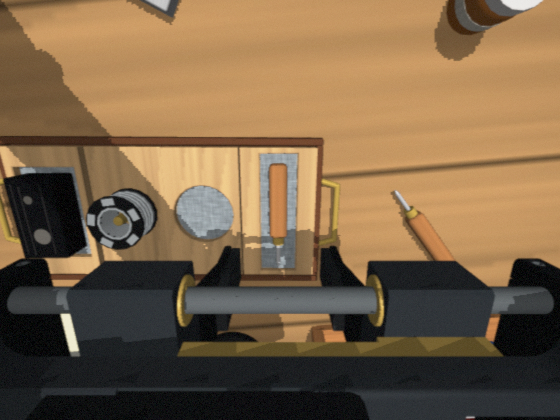

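The pick lies centred in the groove at (278,210), about 8 mm clear of its end. The jar is last.

```bash
python3 -m crank '[[[0,0,0,0.121,-1],[0,0,0,0.121,-1],[0,0,0,0.121,-1],[0,0,0,0.121,-1],[0,0,0,0.121,-1],[0,0,0,0.121,-1],[0,0,0,0.121,-1]]]' >/dev/null
python3 -m crank '[[[0,0,0,0.121,-1],[0,0,0,0.121,-1],[0,0,0,0.121,-1],[0,0,0,0.121,-1],[0,0,0,0.121,-1],[0,0,0,0.119,-1],[0,0,0,0,-1]]]' >/dev/null
python3 plan.py 467,244,155,85
```

```text
at [628.3  97.  145.2] psi 84.9 t 23.65
467,244,155,85 turn -0.003 shift [ 132.4 -173.5   -9.8]
```

```bash
python3 -m crank '[[[18.9,-24.8,-1.4,0,-1],[18.9,-24.8,-1.4,0,-1],[18.9,-24.8,-1.4,0,-1],[18.9,-24.8,-1.4,0,-1],[18.9,-24.8,-1.4,0,-1],[18.9,-24.8,-1.4,0,-1],[18.9,-24.8,-1.4,0,-1],[0,0,0,0,-1],[0,0,0,0,-1],[0,0,0,0,-1]]]' >/dev/null
python3 plan.py 469,286.3,155,85 469,286.3,20,85
python3 -c "
from h import *
im=grab('wrist','w10.png');p=im['pixels'];h=cv2.cvtColor(p,cv2.COLOR_RGB2HSV)
m=((h[...,1]<60)&(h[...,2]>150)).astype(np.uint8)*255;m[240:]=0
c=max(cv2.findContours(m,0,1)[0],key=cv2.contourArea).reshape(-1,2)
w=np.array([ray(im,u,v,.066)[:2] for u,v in c])*1000;print(cv2.minEnclosingCircle(w.astype(np.float32)),proj(im,(.469,.2863,.066)),c.mean(0))"
```

```text
at [467.8 243.3 155.8] psi 85.1 t 24.48
469,286.3,155,85 turn 0.002 shift [43.  -2.6  0.8]
469,286.3,20,85 turn 0.0 shift [  0.   0. 135.]
((468.94921875, 287.94873046875), 22.544300079345703) (np.float64(276.8799788183375), np.float64(169.56427245610038)) [276.56081081 167.03378378]
```

View pics/w10.png

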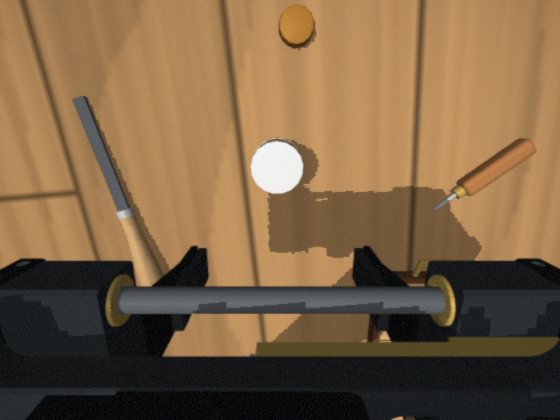

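The white lid is at (277,167) with nothing in the fingers' way. I'm grasping the jar.

```bash
python3 -m crank '[[[22,-1.3,0,0,-1],[22,-1.2,0,0,-1],[0,0,20,0,-1],[0,0,25,0,-1],[0,0,25,0,-1],[0,0,25,0,-1],[0,0,20,0,-1],[0,0,12,0,-1],[0,0,6,0,-1],[0,0,0,0,-1]]]' 
python3 -m crank '[[[0,0,0,0,1],[0,0,0,0,1],[0,0,0,0,1],[0,0,0,0,1],[0,0,0,0,1],[0,0,0,0,1],[0,0,0,0,1],[0,0,0,0,1]]]' 25
python3 plan.py
```

```text
time: 25.37
position: [0.4687, 0.2871, 0.0218]
tool_rot: [-2.316, -2.121, 0.004]
ft_force: [-0.3, -0.6, -0.2]
grip_width: 1.0
grip_force: 0.0
time: 26.03
position: [0.469, 0.2881, 0.0233]
tool_rot: [2.316, 2.123, 0.0]
ft_force: [-0.4, -1.1, 1.6]
grip_width: 0.517
grip_force: 25.0
at [469.  288.1  23.3] psi 85.0 t 26.03
```

```bash
python3 -m crank '[[[0,0,-8,0,1],[0,0,-18,0,1],[0,0,-22,0,1],[0,0,-22,0,1],[0,0,-18,0,1],[0,0,-8,0,1],[0,0,0,0,1],[0,0,0,0,1]]]'
python3 plan.py 638.4,19.1,120,85 638.4,19.1,33,85
```

```text
time: 26.7
position: [0.4688, 0.2879, 0.1189]
tool_rot: [2.316, 2.122, -0.0]
ft_force: [-0.3, 0.8, -1.1]
grip_width: 0.52
grip_force: 25.0
at [468.8 287.9 118.9] psi 85.0 t 26.7
638.4,19.1,120,85 turn 0.0 shift [-253.   192.3   -1.1]
638.4,19.1,33,85 turn 0.0 shift [ 0.  0. 87.]
```

```bash
python3 -m crank '[[[-13,9.9,0,0,1],[-26,19.8,0,0,1],[-30,22.8,0,0,1],[-30,22.8,0,0,1],[-30,22.8,0,0,1],[-30,22.8,0,0,1],[-30,22.8,0,0,1],[-30,22.8,0,0,1],[-22,16.7,0,0,1],[-12,9.1,0,0,1]]]' >/dev/null
python3 -m crank '[[[0,0,0,0,1],[0,0,0,0,1],[0,0,0,0,1],[0,0,10,0,1],[0,0,20,0,1],[0,0,20,0,1],[0,0,10,0,1],[0,0,5,0,1],[0,0,0,0,1],[0,0,0,0,1]]]'
python3 plan.py 638.4,19.1,33,85
```

```text
time: 28.37
position: [0.6387, 0.0201, 0.0546]
tool_rot: [2.315, 2.124, 0.001]
ft_force: [0.1, -0.5, -0.9]
grip_width: 0.516
grip_force: 25.0
at [638.7  20.1  54.6] psi 85.1 t 28.37
638.4,19.1,33,85 turn 0.001 shift [-1.  -0.2 21.6]
```

```bash
python3 -m crank '[[[-1,0,6,0,1],[0,0,6,0,1],[0,0,4,0,1],[0,0,2.5,0,1],[0,0,0,0,1],[0,0,0,0,1]]]' | grep -E 'pos|ft'
python3 -m crank '[[[0,0,1.5,0,1],[0,0,0,0,1],[0,0,0,0,1]]]' | grep -E 'pos|ft'
python3 -m crank '[[[0,0,1,0,1],[0,0,0,0,1],[0,0,0,0,1]]]' | grep -E 'pos|ft'
```

```text
position: [0.6383, 0.0184, 0.0355]
ft_force: [-0.3, 0.6, -0.7]
position: [0.6385, 0.0184, 0.0342]
ft_force: [0.7, -0.3, 0.1]
position: [0.6387, 0.0184, 0.0333]
ft_force: [0.3, -0.1, 0.8]
```

```bash
python3 -m crank '[[[0,0,0.5,0,1],[0,0,0,0,0.5],[0,0,0,0,-0.4],[0,0,0,0,-0.4],[0,0,0,0,-0.4],[0,0,0,0,-0.4],[0,0,-10,0,-0.4],[0,0,-20,0,-0.4],[0,0,-30,0,-0.4],[0,0,-35,0,-0.4]]]'
python3 -m crank '[[[0,0,-35,0,-1],[20,-30,0,0,-1],[20,-30,0,0,-1],[20,-30,0,0,-1],[20,-30,0,0,-1],[0,0,0,0,-1],[0,0,0,0,-1]]]'
python3 -c "
from h import *
a=grab('scene','s11.png');b=grab('top','t11.png')
A=cv2.imread('pics/s11.png')[170:310,120:370];B=cv2.imread('pics/t11.png')[120:280,190:450]
cv2.imwrite('pics/m11.png',np.hstack([cv2.resize(A,(400,500),interpolation=2) if 0 else cv2.resize(A,(400,224),interpolation=2)[:224],cv2.resize(B,(400,246),interpolation=2)[:224]]))"
```

```text
time: 30.2
position: [0.637, 0.0183, 0.1275]
tool_rot: [-2.314, -2.121, 0.004]
ft_force: [-0.0, -0.4, -0.2]
grip_width: 0.698
grip_force: 0.0
time: 30.78
position: [0.5247, 0.1103, 0.1637]
tool_rot: [2.31, 2.126, 0.0]
ft_force: [0.2, -0.8, -0.6]
grip_width: 0.989
grip_force: 0.0
```

View pics/m11.png

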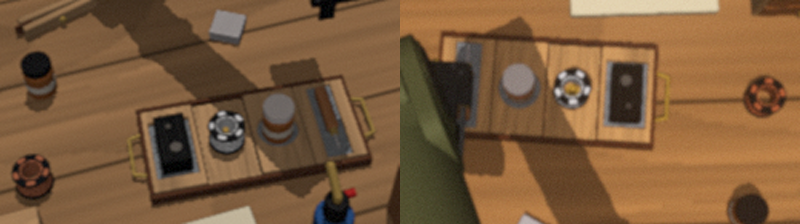

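In both views all four parts are seated: block (172,143), spool (227,130), jar (277,115) and pick (325,110) in the left half. The look-alikes are where they started.

```bash
python3 -c "
from h import *
print(job.close_job())"
```

```text
the job is handed in; nothing more can be done
None
```

I packed the flux jar, grey iron spool, charcoal block and soldering pick into their own inserts and handed the job in after about 31 s of robot time. The last pictures show all four seated and the look-alikes undisturbed, but the hand-in returned no verdict.

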